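Count along the feeding station and push the food pot into the third gap

TASK

Run a fingertip closely along the top of the feeding station's metal rail, counting the gaps below it from the end where the black screw clamp is: first, second, third. Then push the round food pot along the cabinet top into that third gap until it is fully home against the back wall, and take the hand away. Only push the pot, keep it standing and never lift it, and leave the algae cleaner, the stone and the tweezer where they are.

Things in the scene. Friction and masses are not known exactly. Their poses are not given: they have to be found in the camera images.
- station: Clear acrylic feeding station, fixed on the cabinet top near its far edge: a back wall 311 mm long along y, 5 mm thick, with fins towards the robot and a 5 mm thick foot plate behind it (x 5 to 85 mm). Origin: on the cabinet top (z = 0), middle of the wall's front face, against which the pot comes to rest. x points into the gaps, away from the robot, y to the left. Yaw within 4 degrees of 0.
- rail_top (a point): Middle of the top of the station's rail, a round aluminium bar 10 mm thick, 319 mm long, along the station's y on top of the back wall; its top is 55 mm above the cabinet top. A fingertip passing at most about 25 mm above it, over the middle of each gap in turn, counts; touching it is allowed but not needed.
- gap_row (a point): Middle of the fins' front line, 15 mm up. Seven fins (5 mm thick, 30 mm high, white front and top edges) reach 36 mm from the wall towards the robot and part six gaps, each 46 mm wide, open in front and above, with no floor of their own. Gap centres along the station's y: +127.5, +76.5, +25.5, -25.5, -76.5, -127.5 mm.
- clamp: Black plastic screw clamp, fixed on the foot plate behind one end of the back wall, gripping the cabinet edge: at the station's left (y = +125 mm) or right end (y = -125 mm). Gaps are counted from this end. 100 by 34 mm from above; its knob, 28 mm wide with a cross bar, reaches 47 mm up, lower than the rail. Origin: at cabinet-top height, 45 mm behind the wall's front face.
- splitter: White plastic airline splitter, 24 by 44 mm, 27 mm high with small nozzles, fixed on the foot plate at the other end from the clamp. Origin: at cabinet-top height below its middle.
- pot: Round lidded food pot, dark grey: an upright cylinder 40 mm in diameter, 36 mm high, about 90 g, loose on the cabinet top, its middle 95 to 125 mm in front of the back wall's front face. Slides on its flat base. Origin: centre of its underside. Fully home, its middle is 20 mm in front of that face and its near side stands 4 mm proud of the fins.
- cleaner: Green magnetic algae cleaner with a grey felt sole, 45 by 75 mm, 36 mm high, loose, beyond one end of the station. Origin: centre of its underside. Leave alone.
- stone: Smooth grey river stone, round, 66 mm across, 31 mm high, loose, beyond one end of the station. Origin: centre of its underside. Leave alone.
- tweezer: Stainless steel tweezer, 150 mm long along its x, 9 mm wide, 13 mm high, lying loose to the right of the work. Origin: centre of its underside. Leave alone.
Mind the look-alikes: they are no part of the job. There is more than one size of the pot; the job needs the largest.

How it is judged:
By the outcome, as a careful person would: the job done as asked, in the order asked, and still so for the second after the job is handed in, with the robot touching nothing.
It also fails if it takes over 54 s, if anything falls off the work surface, if the arm or the gripper's body presses on something with over 40 N, if the wrist force passes 120 N, or if a joint passes its speed limit or range.

ROBOT

A 6-joint arm with a two-finger parallel gripper is mounted at the origin on the work surface. World frame = base frame: x ahead of the robot, y to its left, z up, the work surface at z = 0. Lengths are in mm, angles in rad, forces in N, time in s.
With the tool pointing down it reaches from about 300 to 775 mm from the base axis. Payload 14.6 kg.
Tool frame: the origin (TCP) lies on the centre line of the jaws, within the pads' length; the fingertips stand 8 mm ahead of it and the grasp point (between the pads) lies 11 mm behind it; z points along the fingers, y is the direction in which the jaws open and shut (so a half turn about z gives the same grasp; the last joint's range is limited). The gripper opens to 94 mm and grips with 3 to 60 N. Pads are 16 mm wide; open, the fingers measure 119 mm over their backs; the gripper's body (75 mm by 177 mm) begins 78 mm behind the grasp point.
Start: joints at [-1.178, 0.3, 1.521, -0, 1.321, -0.067], TCP at [244.065, -492.871, 213.446] pointing down, gripper open.
Joint ranges: [-3.03, 3.03], [-0.79, 2.21], [0.23, 2.52], [-1.04, 4.18], [0, 3.07], [-2.55, 2.55]. Speed limits (rad/s): [2.22, 2.22, 2.57, 3.14, 3.14, 3.14].

INTERFACE

Orientations are given as [roll, pitch, yaw] about the fixed x, y, z axes, in that order (R = Rz(yaw) Ry(pitch) Rx(roll)).
In Python, from cell import read_state, cams, manip gives the robot as it stands.
- The arm moves only by the shell command python3 -m handwheel 'ROWS' [OPENING] [FORCE]. ROWS is JSON, a list of rows, each a list of 4 numbers: the shift along the tool's x, y, z in m, then the turn about the tool's z in degrees. In form: [[dx, dy, dz, turn], ...]. A call has 1 to 5 rows; each row is the pose to reach, as a shift and turn from the pose measured when the call began, along the tool's axes at that moment; what a row does not reach only later rows make up. A row lasts 1/8 s, in which the tool goes at most 62.5 mm and 10.7 degrees, less where a joint would pass 70% of its speed; a pose out of reach is approached as far as the arm can. A call with a gripper value outside its range is refused whole. OPENING is the closure, from 0 (fully open) to 1 (shut), set as the call begins (- or left out, the last holds). The fingers move at their own pace and stop on an object; FORCE is the grip in N (left out, the last holds). Time passes only in rows, so rows that repeat a pose let the fingers close. It gives the time, the measured TCP pose, the force and the opening at its end, in the units of the state.
- read_state(): the state, without advancing time (a new reading comes with each control period).
- cams.camera(name): name is "scene" or "side" or "wrist"; returns the picture (384x512x3 uint8, red, green, blue); there is no depth.
- cams.get_calibration(name): a dict with "vertical_fov" (degrees; the focal length in pixels is half the picture's height over the tangent of half this angle, whatever the lens; pixels are square), "cx", "cy" (the principal point, pixels), "dist_coeffs" ([k1, k2, p1, p2, k3] as OpenCV has them; the pictures are not rectified), "R" (3x3) and "t" (3): a world point X has camera coordinates R X + t. Camera axes: x right, y down, z forward; pixel columns grow to the right and rows downward; lengths in mm; the calibration is good to about 2 mm. A picture is of the moment at which its call begins: read the wrist's pose just before it. get_calibration takes no time and is no camera call; for the wrist camera it gives the pose at the moment of the call.
- manip.sign_off(): hands the job in, once; it reports no verdict.
The state is a dict: "clock": time; "joints": joint angles; "qd": joint speeds; "effort": joint torques, N m; "eef_pos": TCP position; "eef_rot": TCP orientation; "wrist_force": force on the tool from outside, world axes, zero at the start; "moment": the same for the moment, N m; "finger_gap": finger opening in mm.
Only numpy, scipy, OpenCV 4.12 (cv2) and the standard library are available. Lean on these libraries where they do the work, as an engineer would, in place of code of your own. Each camera call takes 0.05 s, during which the arm holds its last target. There are 200 camera calls.

## Working session

There is one attempt and no reset: what is moved stays moved. The work goes in short steps, Python scripts to look and compute and a shell command to move; the robot and the scene stay as the last step left them, time stands still between calls to the robot, and variables do not carry over. Pictures are saved under pics/ and viewed, about 8 in all and at most 12, crops included, and the job is handed in when it is done.

```bash
mkdir -p pics; ls
python3 - <<'E'
from cell import read_state,cams,manip
import cv2,numpy as np
s=read_state();print({k:np.round(v,3).tolist() for k,v in s.items()})
for n in("scene","side"):
    im=cams.camera(n);cv2.imwrite(f"pics/{n}0.png",im[:,:,::-1]);c=cams.get_calibration(n);print(n,c)
E
```

```text
pics
{'clock': 0.0, 'joints': [-1.178, 0.3, 1.522, 0.0, 1.321, -0.067], 'qd': [-0.0, 0.001, 0.001, -0.0, 0.0, 0.001], 'effort': [0.003, -53.18, -35.273, 0.071, 0.024, -0.0], 'eef_pos': [243.965, -492.633, 212.88], 'eef_rot': [-3.14, -0.0, 0.46], 'wrist_force': [-0.51, 0.387, 0.845], 'moment': [0.036, -0.004, 0.049], 'finger_gap': 93.792}
scene {'vertical_fov': 51.33463026614805, 'cx': 251.18417883569154, 'cy': 191.52580815803466, 'dist_coeffs': array([0.00099572, 0.        , 0.        , 0.        , 0.        ]), 'R': array([[ 0.56373759,  0.8259109 , -0.00843331],
       [ 0.71083224, -0.49033801, -0.50426796],
       [-0.42061557,  0.27828013, -0.86350606]]), 't': array([-272.48875208, -364.87059004, 1163.65779726])}
side {'vertical_fov': 42.91662977837839, 'cx': 256.8277880921977, 'cy': 195.33682975112012, 'dist_coeffs': array([-0.10357873,  0.        ,  0.        ,  0.        ,  0.        ]), 'R': array([[-0.69370193, -0.7199872 ,  0.01990148],
       [-0.46062717,  0.42223001, -0.78073326],
       [ 0.55371495, -0.55076333, -0.62454744]]), 't': array([349.19932317, 298.05842959, 916.49631843])}
```

View pics/scene0.png

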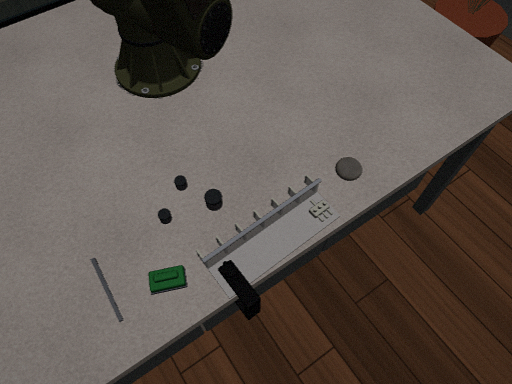

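View pics/side0.png

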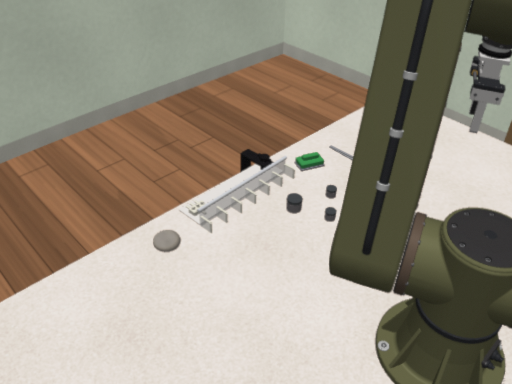

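The clamp is at the station's right (-y) end: scene (240,288), side (255,160). That makes the third gap y = -25.5. The largest pot is at scene (213,200), side (294,203), with two smaller look-alikes at scene (181,183) and (165,216). Next I'll look at the details in an enlarged crop.

```bash
cat > h.py <<'E'
import numpy as np,cv2
from cell import read_state,cams,manip
def K(c):
    f=192/np.tan(np.radians(c["vertical_fov"]/2));return np.array([[f,0,c["cx"]],[0,f,c["cy"]],[0,0,1]])
def ray(c,p):
    u=cv2.undistortPoints(np.array([[p]],float),K(c),c["dist_coeffs"])[0,0]
    return -c["R"].T@c["t"], c["R"].T@np.array([*u,1])
def plane(c,p,z):
    o,d=ray(c,p);return o+d*(z-o[2])/d[2]
def two(c1,p1,c2,p2):
    o1,d1=ray(c1,p1);o2,d2=ray(c2,p2)
    s=np.linalg.lstsq(np.c_[d1,-d2],o2-o1,rcond=None)[0]
    a,b=o1+d1*s[0],o2+d2*s[1];return (a+b)/2,np.linalg.norm(a-b)
def proj(c,X):
    return cv2.projectPoints(np.array(X,float).reshape(-1,1,3),cv2.Rodrigues(c["R"])[0],c["t"],K(c),c["dist_coeffs"])[0][:,0]
E
python3 - <<'E'
from h import *
a=cv2.imread("pics/scene0.png")[145:325,150:350];b=cv2.imread("pics/side0.png")[140:260,150:350]
cv2.imwrite("pics/c1.png",cv2.resize(a,None,fx=3.3,fy=3.3,interpolation=cv2.INTER_CUBIC)[:600])
cv2.imwrite("pics/c2.png",cv2.resize(b,None,fx=4,fy=4,interpolation=cv2.INTER_CUBIC))
for n,box in(("scene",(155,170,230,230)),("side",(280,180,345,225))):
    im=cv2.imread(f"pics/{n}0.png");c=cams.get_calibration(n)
    x0,y0,x1,y1=box;m=(im[y0:y1,x0:x1].max(2)<75).astype(np.uint8)
    k,l,st,ce=cv2.connectedComponentsWithStats(m)
    for i in range(1,k):
        if st[i,4]>20:p=ce[i]+[x0,y0];print(n,st[i],p.round(1),plane(c,p,18).round(1))
E
```

```text
scene [ 19   5  14  16 157] [180.5 182.5] [ 397.7 -142.9   18. ]
scene [ 49  19  19  22 324] [213.2 199.3] [ 480.  -103.1   18. ]
scene [  3  38  14  16 169] [164.5 215.7] [ 453.8 -215.5   18. ]
side [47  8  9  9 62] [330.9 192.3] [ 443.  -208.3   18. ]
side [  8  15  14  17 198] [294. 203.] [ 478.3 -105.2   18. ]
side [59 21  6 24 32] [341.7 213.6] [ 370.5 -161.9   18. ]
side [46 29  9 11 87] [329.8 214.2] [ 389.1 -138.5   18. ]
```

View pics/c1.png

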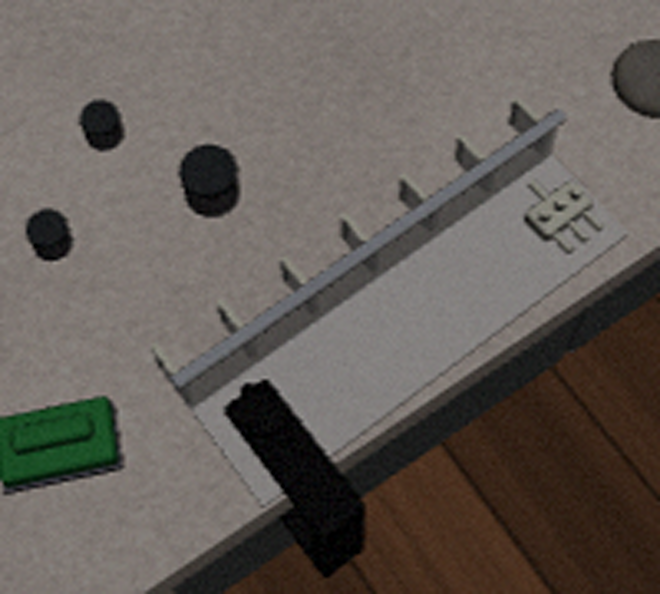

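View pics/c2.png

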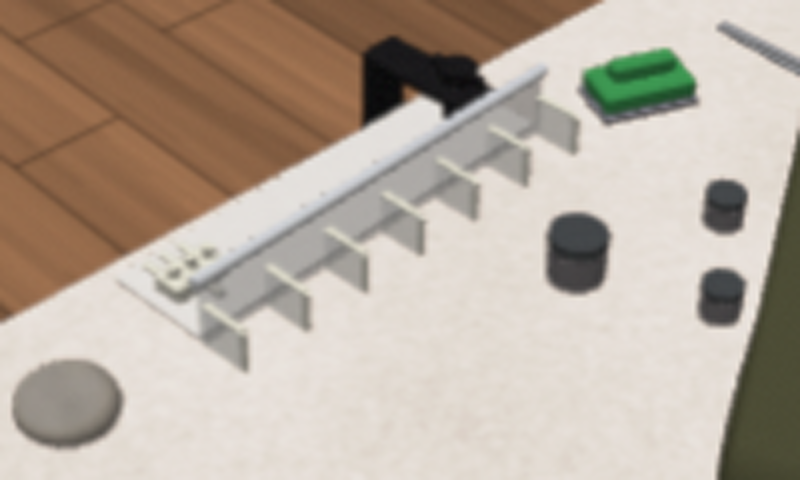

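Run:
```python
from h import *
s,d=cams.get_calibration("scene"),cams.get_calibration("side")
A=lambda u,v:((u+.5)/3.3-.5+150,(v+.5)/3.3-.5+145)
B=lambda u,v:((u+.5)/4-.5+150,(v+.5)/4-.5+140)
R1,L1,R2,L2=A(180,381),A(560,117),B(544,71),B(197,281)
for n,a,b in(("R",R1,R2),("L",L1,L2)):print(n,two(s,a,d,b),plane(s,a,50).round(1),plane(d,b,50).round(1))
P=[plane(s,R1,50),plane(d,R2,50)];Q=[plane(s,L1,50),plane(d,L2,50)]
for r,l in zip(P,Q):print("len",np.linalg.norm(l-r),"yaw",np.degrees(np.arctan2(-(l-r)[0],(l-r)[1])),"mid",(l+r)/2)
# fins front top tips z=30
for p in[(155,350),(220,309),(281,263),(341,220),(400,181),(456,141),(511,104)]:print("scene fin",plane(s,A(*p),30).round(1))
for p in[(578,122),(530,155),(479,188),(424,223),(367,259),(310,297),(247,338)]:print("side fin",plane(d,B(*p),30).round(1))
print(two(s,(213.2,199.3),d,(294,203)))
print('pot',two(s,A(209,168),d,B(578,233)), plane(s,A(209,168),36),plane(d,B(578,233),36))
print("cleaner",plane(s,(168,279),18),"stone",plane(s,(349,168),16),"tweezer",plane(s,(94,259),6),plane(s,(122,320),6))
```

```text
R (array([ 604.3125476 , -201.06439406,   48.60248751]), np.float64(5.768766041100188)) [ 606.9 -199.1   50. ] [ 601.6 -202.2   50. ]
L (array([589.62083224, 111.52326543,  50.5293914 ]), np.float64(4.8991680582824655)) [590.9 113.8  50. ] [588.3 109.5  50. ]
len 313.30906698230154 yaw 2.9327808050352995 mid [598.92281735 -42.69338445  50.        ]
len 312.0013057364682 yaw 2.444028986555262 mid [594.90410469 -46.33580917  50.        ]
scene fin [ 572.3 -199.5   30. ]
scene fin [ 571.7 -150.4   30. ]
scene fin [566.5 -99.7  30. ]
scene fin [562.7 -49.   30. ]
scene fin [560.8   1.3  30. ]
scene fin [557.  52.  30.]
scene fin [554.7 102.3  30. ]
side fin [ 563.5 -197.    30. ]
side fin [ 559.6 -146.    30. ]
side fin [557.1 -95.9  30. ]
side fin [555.  -44.7  30. ]
side fin [553.2   5.7  30. ]
side fin [550.  55.  30.]
side fin [547.3 106.3  30. ]
(array([ 479.0044196 , -104.05744605,   17.93740171]), np.float64(2.638508669753761))
pot (array([ 479.33295208, -103.10453252,   34.82608891]), np.float64(2.757288798164867)) [ 481.0045396  -102.41367131   36.        ] [ 477.70501918 -103.23484917   36.        ]
cleaner [ 587.5634297  -278.51266103   18.        ] stone [590.90994644 211.34443217  16.        ] tweezer [ 453.46829329 -388.89302444    6.        ] [ 605.08231532 -393.93949857    6.        ]
```

```bash
python3 -m handwheel '[[0.05,-0.027,0,5],[0.1,-0.055,0,10],[0.15,-0.082,0,15],[0.2,-0.11,0,20],[0.253,-0.137,0,23.7]]' 1 20
cat >> h.py <<'E'
def rel(w):  # world target -> tool-axis shift in m
    s=read_state();p=np.array(s["eef_pos"]);r=s["eef_rot"]
    from scipy.spatial.transform import Rotation as Ro
    M=Ro.from_euler("xyz",r).as_matrix();print("at",p.round(1),np.degrees(r).round(2),"t",s["clock"],"->",((M.T@(np.array(w)-p))/1000).round(4))
E
python3 -c "
from h import *
rel([510,-100,213])"
```

```text
clock: 0.72
eef_pos: [410.6, -256.0, 213.1]
eef_rot: [-3.141, 0.0, 0.043]
wrist_force: [0.5, 0.8, -0.2]
finger_gap: 47.7
at [ 410.6 -256.   213.1] [-1.7994e+02  2.0000e-02  2.4800e+00] t 0.725 -> [ 0.1061 -0.1515  0.0002]
```

```bash
python3 -m handwheel '[[0.03,-0.04,0,0],[0.06,-0.08,0,0],[0.085,-0.12,0,0],[0.106,-0.1515,0,0],[0.106,-0.1515,0,0]]'
python3 - <<'E'
from h import *
c=cams.get_calibration("wrist");im=cams.camera("wrist");cv2.imwrite("pics/w0.png",im[:,:,::-1]);np.save("w0.npy",c,allow_pickle=True)
print(c, read_state()["eef_pos"],read_state()["eef_rot"],read_state()["finger_gap"])
E
```

```text
clock: 1.35
eef_pos: [510.5, -98.2, 212.7]
eef_rot: [-3.14, 0.001, 0.046]
wrist_force: [-0.4, -0.2, -0.9]
finger_gap: 0.6
{'vertical_fov': 62.12938391070108, 'cx': 255.8756344572762, 'cy': 194.22003922358394, 'dist_coeffs': array([-0.08163579,  0.        ,  0.        ,  0.        ,  0.        ]), 'R': array([[ 0.04689753, -0.99889728, -0.00220219],
       [-0.97110221, -0.04610882,  0.23416762],
       [-0.23401094, -0.00884333, -0.97219374]]), 't': array([-121.3181946 ,  467.24932419,  507.03430272])} [509.9522177  -99.33248082 212.73618235] [-3.14039418e+00  1.24533030e-03  4.51661332e-02] 0.7099925308228885
```

View pics/w0.png

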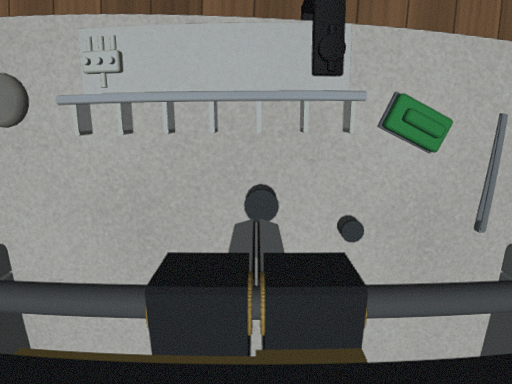

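Run:
```python
from h import *
im=cv2.imread("pics/w0.png")[85:140,50:380]
a=cv2.resize(im[:,:165],None,fx=4.8,fy=4.8,interpolation=cv2.INTER_CUBIC);b=cv2.resize(im[:,165:],None,fx=4.8,fy=4.8,interpolation=cv2.INTER_CUBIC)
cv2.imwrite("pics/w0c.png",np.vstack([a,b]))
```

```text
(no output)
```

View pics/w0c.png

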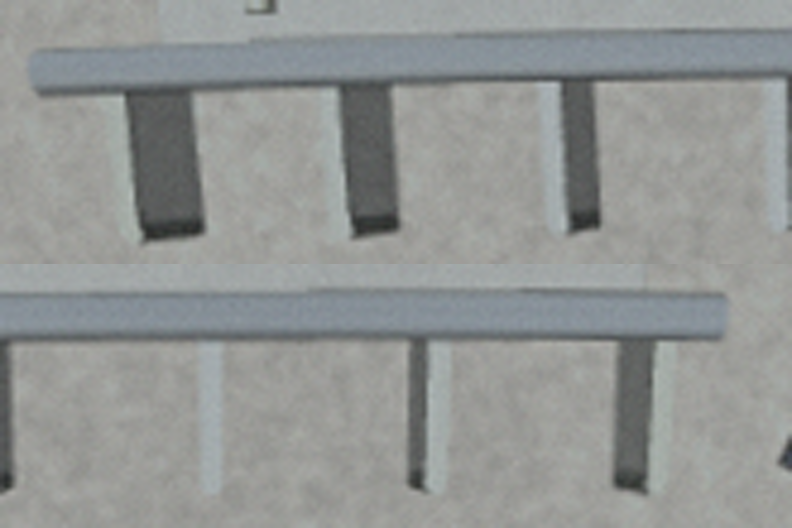

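Run:
```python
from h import *
c=np.load("w0.npy",allow_pickle=True).item()
T=lambda u,v:(50+(u+.5)/4.8-.5,85+(v+.5)/4.8-.5)
Bt=lambda u,v:(215+(u+.5)/4.8-.5,85+(v-264+.5)/4.8-.5)
L,R=plane(c,T(30,72),50),plane(c,Bt(727,316),50)
print(L,R,"len",np.linalg.norm(L-R),"yaw",np.degrees(np.arctan2(-(L-R)[0],(L-R)[1])),"mid",(L+R)/2)
F=np.array([plane(c,p,30) for p in[T(133,236),T(341,236),T(557,235),T(778,231),Bt(211,492),Bt(437,490),Bt(660,490)]])
print(F.round(1));k=np.arange(153,-154,-51)
px=np.polyfit(k,F[:,0],1);py=np.polyfit(k,F[:,1],1);print("fins: mid",px[1],py[1],"scale",py[0],"yaw",np.degrees(-px[0]))
im=cv2.imread("pics/w0.png");m=np.zeros((384,512),np.uint8)
m[175:230,235:290]=(im[175:230,235:290].max(2)<48)
# pot lid: dark disk
k_,l,st,ce=cv2.connectedComponentsWithStats(m);print(st[1:],ce[1:])
for z in(36,):
  for p in[(261.5,198.5)]:print("pot lid",plane(c,p,z))
for col in(246,261,277):print(col,im[175:228,col].max(1))
print(im[200,238:285].max(1))
```

```text
[589.73124829 115.79570692  50.        ] [ 606.44264006 -205.3094062    50.        ] len 321.5396776263781 yaw 2.9791776002106762 mid [598.08694418 -44.75684964  50.        ]
[[ 553.4  105.4   30. ]
 [ 554.9   54.9   30. ]
 [ 557.     4.1   30. ]
 [ 559.9  -46.8   30. ]
 [ 562.9  -98.    30. ]
 [ 565.9 -149.4   30. ]
 [ 568.7 -200.7   30. ]]
fins: mid 560.3817862354753 -47.225732768087624 scale 1.000850522567601 yaw 2.96603709637888
[[247 185  28  12 117]
 [253 221   2   9  17]
 [258 221   2   9  12]] [[260.71794872 189.36752137]
 [253.52941176 225.23529412]
 [258.25       225.58333333]]
pot lid [ 489.85833612 -104.86346036   36.        ]
246 [161 161 160 162 157 153 155 156 157 160 164 160 151 157 158 165 159 157
 134 110  83  51  55  57  52  53  49  55  58  56  54  54  57  50  55  57
  56  67  97 124 140 161 159 163 159 129  72  71  74  73  75  75  77]
261 [152 159 160 163 159 152 153 151 141  72  41  48  40  44  38  51  60  55
  59  59  62  59  58  60  59  56  63  63  60  63  58  55  57  52  59  56
  61  63  55  55  55  66  57  61  71  79  74  76  76  74  72  76  75]
277 [159 160 157 156 160 157 154 159 158 163 164 163 155 157 161 160 160 159
 164 170 169 161 147 150 128  80  58  56  61  61  53  57  53  57  56  65
  86 122 146 158 161 163 164 158 154 153 156 158 145  95  74  71  69]
[153 152 154 153 159 155 138  82  53  53  52  62  60  58  59  58  60  63
  58  60  56  58  58  56  59  55  58  52  53  56  53  59  53  62  59  54
  61  58  55  80 144 160 161 157 159 163 164]
```

```bash
python3 -c "
from h import *
rel([606.3,-195,72])"
```

```text
at [510.  -99.3 212.7] [-1.7993e+02  7.0000e-02  2.5900e+00] t 1.4 -> [0.0921 0.1001 0.1405]
```

```bash
python3 -m handwheel '[[0.03,0.035,0.01,-0.4],[0.06,0.07,0.03,-0.4],[0.092,0.1,0.07,-0.4],[0.092,0.1,0.12,-0.4],[0.092,0.1,0.138,-0.4]]'
python3 -c "
from h import *
rel([606.3,-195,72]);rel([599.5,-65,72])"
```

```text
clock: 2.02
eef_pos: [604.3, -195.6, 71.3]
eef_rot: [-3.138, 0.006, 0.051]
wrist_force: [-0.5, -0.6, 0.2]
finger_gap: 0.4
at [ 604.3 -195.6   71.3] [-179.82    0.34    2.9 ] t 2.025 -> [ 0.0021 -0.0005 -0.0007]
at [ 604.3 -195.6   71.3] [-179.82    0.34    2.9 ] t 2.025 -> [ 0.0018 -0.1307 -0.0003]
```

```bash
python3 -m handwheel '[[0.002,0,0,0],[0.002,-0.015,0,0],[0.002,-0.03,0,0],[0.002,-0.045,0,0],[0.002,-0.06,0,0]]'; python3 -c "
from h import *
rel([599.5,-65,72])"
```

```text
clock: 2.65
eef_pos: [603.4, -134.2, 72.0]
eef_rot: [-3.139, 0.005, 0.051]
wrist_force: [0.5, -0.1, 0.5]
finger_gap: 0.6
at [ 603.4 -134.2   72. ] [-179.83    0.3     2.94] t 2.65 -> [-0.0003 -0.0693  0.0003]
```

```bash
python3 -m handwheel '[[0,-0.015,0,0],[0,-0.03,0,0],[0,-0.045,0,0],[0,-0.06,0,0],[0,-0.068,0,0]]'; python3 -c "
from h import *
rel([599.5,-65,72]);rel([480,-152,180])"
```

```text
clock: 3.28
eef_pos: [599.8, -65.3, 72.2]
eef_rot: [-3.139, 0.005, 0.052]
wrist_force: [-0.2, -0.0, 0.1]
finger_gap: 0.4
at [599.8 -65.3  72.2] [-179.83    0.3     2.97] t 3.275 -> [-0.0003 -0.0003  0.0002]
at [599.8 -65.3  72.2] [-179.83    0.3     2.97] t 3.275 -> [-0.1247  0.08   -0.1074]
```

```bash
python3 -m handwheel '[[0,0,-0.06,0],[-0.03,0.02,-0.1,0],[-0.08,0.055,-0.1,0],[-0.122,0.082,-0.06,0],[-0.122,0.082,-0.03,0]]' 0.83; python3 -c "
from h import *
rel([482,-154,14])"
```

```text
clock: 3.9
eef_pos: [480.4, -155.0, 102.1]
eef_rot: [-3.139, 0.005, 0.049]
wrist_force: [0.9, 0.2, 0.3]
finger_gap: 15.8
at [ 480.4 -155.   102.1] [-179.85    0.29    2.81] t 3.9 -> [ 0.002  -0.0007  0.0881]
```

```bash
python3 -m handwheel '[[0.002,0,0.03,0],[0.002,0,0.055,0],[0.002,0,0.075,0],[0.002,0,0.088,0],[0.002,0,0.088,0]]'
python3 - <<'E'
from h import *
rel([480,-117.5,14])
im=cams.camera("wrist");c=cams.get_calibration("wrist");cv2.imwrite("pics/w1.png",im[:,:,::-1])
E
```

```text
clock: 4.53
eef_pos: [481.7, -154.6, 13.7]
eef_rot: [-3.138, 0.006, 0.049]
wrist_force: [-0.5, 0.4, -0.1]
finger_gap: 16.1
at [ 481.7 -154.6   13.7] [-179.82    0.35    2.8 ] t 4.525 -> [ 0.0001 -0.0371 -0.0002]
```

View pics/w1.png

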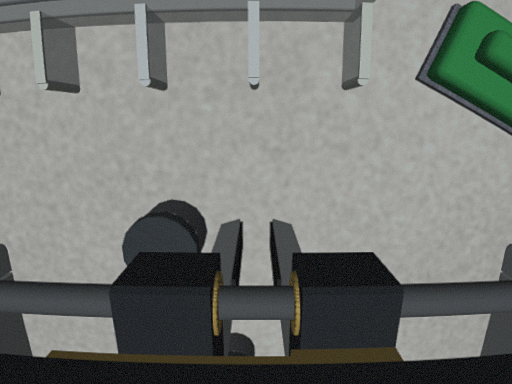

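The wrist view shows the fingers standing just right of the pot, with the pot's base near (180,225) and the left finger near (228,240). The fins are above. Now I'll push it left.

```bash
python3 -m handwheel '[[0,-0.005,0,0],[0,-0.011,0,0],[0,-0.015,0,0],[0,-0.02,0,0],[0,-0.025,0,0]]';python3 -m handwheel '[[0,-0.004,0,0],[0,-0.008,0,0],[0,-0.011,0,0],[0,-0.012,0,0],[0,-0.012,0,0]]';  python3 - <<'E'
from h import *
rel([480,-117.5,14])
for n in("scene","side"):
    im=cams.camera(n)[:,:,::-1];cv2.imwrite(f"pics/{n}1.png",im);c=cams.get_calibration(n)
im=cams.camera("wrist");c=cams.get_calibration("wrist");cv2.imwrite("pics/w2.png",im[:,:,::-1]);np.save("w2.npy",c,allow_pickle=True)
E
```

```text
clock: 5.2
eef_pos: [480.9, -129.4, 14.5]
eef_rot: [-3.139, 0.005, 0.049]
wrist_force: [1.4, -1.4, 0.7]
finger_gap: 16.3
clock: 5.82
eef_pos: [480.3, -117.4, 14.4]
eef_rot: [-3.139, 0.005, 0.049]
wrist_force: [-0.5, 0.2, 0.6]
finger_gap: 16.0
at [ 480.3 -117.4   14.4] [-179.85    0.29    2.8 ] t 5.825 -> [-0.0003  0.0001  0.0004]
```

View pics/w2.png

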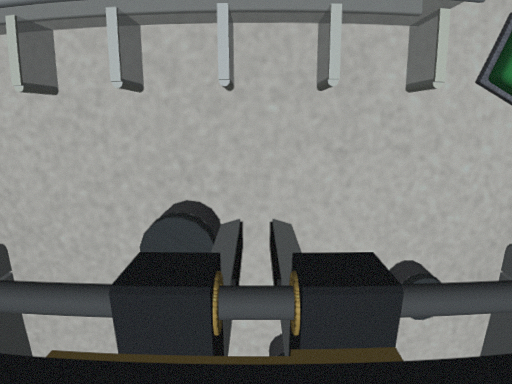

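The pot has followed and now sits against the left finger, with its base near (190,230). I'll back off, rise, and measure it from a clear view.

```bash
python3 -m handwheel '[[0,0.01,0,0],[0,0.012,-0.04,0],[-0.01,0.01,-0.09,-0.2],[-0.03,-0.02,-0.12,-0.2],[-0.055,-0.037,-0.15,-0.2]]'
python3 -m handwheel '[[0,0,0,0],[0,0,0,0]]'
python3 - <<'E'
from h import *
rel([438,-79,14])
im=cams.camera("wrist");c=cams.get_calibration("wrist");cv2.imwrite("pics/w3.png",im[:,:,::-1]);np.save("w3.npy",c,allow_pickle=True)
a=cv2.cvtColor(im,cv2.COLOR_RGB2GRAY);print(proj(c,[[480,-78,36],[480,-78,0],[561,-72,30]]).round(1))
for n in("scene","side"):cv2.imwrite(f"pics/{n}2.png",cams.camera(n)[:,:,::-1])
for n,b in(("scene",(205,165,260,215)),("side",(262,180,320,235))):
    im=cv2.imread(f"pics/{n}2.png");m=(im[b[1]:b[3],b[0]:b[2]].max(2)<75).astype(np.uint8);k,l,st,ce=cv2.connectedComponentsWithStats(m)
    for i in range(1,k):
        if st[i,4]>80:print(n,st[i],(ce[i]+b[:2]).round(1),plane(cams.get_calibration(n),ce[i]+b[:2],18).round(1))
E
```

```text
clock: 6.6
eef_pos: [423.7, -83.3, 165.9]
eef_rot: [-3.139, 0.005, 0.052]
wrist_force: [0.5, 0.3, 0.7]
finger_gap: 16.0
clock: 6.85
eef_pos: [423.9, -83.8, 165.6]
eef_rot: [-3.139, 0.005, 0.052]
wrist_force: [0.8, 0.2, -0.4]
finger_gap: 16.2
at [423.9 -83.8 165.6] [-179.86    0.27    2.98] t 6.85 -> [ 0.015  -0.0037  0.1515]
[[253.5 129.7]
 [253.9 128.2]
 [251.5  38.2]]
scene [ 10  17  17  22 310] [223.1 192.6] [478. -75.  18.]
```

View pics/w3.png

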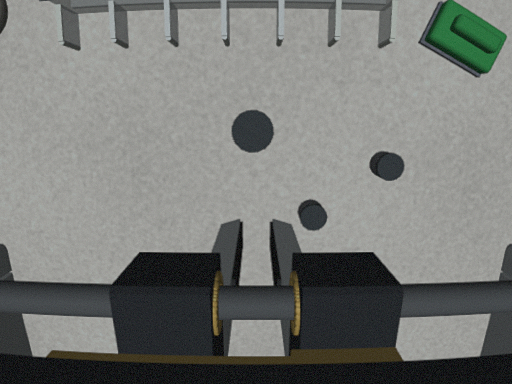

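Run:
```python
from h import *
c=np.load("w3.npy",allow_pickle=True).item();im=cv2.imread("pics/w3.png")
g=im[100:165,220:285].max(2);m=(g<95).astype(np.uint8)
ct=max(cv2.findContours(m,cv2.RETR_EXTERNAL,cv2.CHAIN_APPROX_NONE)[0],key=cv2.contourArea)
(u,v),r=cv2.minEnclosingCircle(ct);p=(u+220,v+100);P=plane(c,p,36);print("pot",p,r,P.round(1),"diam",np.linalg.norm(plane(c,(p[0]+r,p[1]),36)-plane(c,(p[0]-r,p[1]),36)))
# fin strips: bright peaks in row 32..37
for row in(30,35):
    line=im[row-2:row+3].max(2).mean(0);print(row,[(i,int(line[i])) for lo,hi in((216,234),(272,290)) for i in range(lo,hi)])
```

```text
pot (252.14016342163086, 130.63072776794434) 21.195497512817383 [479.1 -76.8  36. ] diam 39.23106713308963
30 [(216, 155), (217, 158), (218, 158), (219, 160), (220, 161), (221, 167), (222, 173), (223, 172), (224, 174), (225, 176), (226, 151), (227, 97), (228, 86), (229, 107), (230, 156), (231, 159), (232, 154), (233, 153), (272, 160), (273, 156), (274, 154), (275, 153), (276, 124), (277, 103), (278, 142), (279, 174), (280, 173), (281, 171), (282, 175), (283, 169), (284, 158), (285, 154), (286, 155), (287, 155), (288, 153), (289, 151)]
35 [(216, 156), (217, 160), (218, 160), (219, 160), (220, 160), (221, 160), (222, 166), (223, 163), (224, 164), (225, 166), (226, 168), (227, 92), (228, 84), (229, 109), (230, 161), (231, 162), (232, 159), (233, 157), (272, 155), (273, 153), (274, 152), (275, 153), (276, 123), (277, 100), (278, 133), (279, 166), (280, 166), (281, 165), (282, 163), (283, 160), (284, 157), (285, 153), (286, 154), (287, 154), (288, 154), (289, 154)]
```

```bash
python3 -m handwheel '[[0.01,-0.004,0.04,0],[0.015,-0.004,0.09,0],[0.015,-0.004,0.13,0],[0.015,-0.004,0.151,0],[0.015,-0.004,0.151,0]]'; python3 -c "
from h import *
rel([500,-75.7,14]);rel([551,-73.1,14])"
```

```text
clock: 7.62
eef_pos: [436.6, -78.5, 12.1]
eef_rot: [-3.137, 0.01, 0.052]
wrist_force: [0.5, 0.6, 0.0]
finger_gap: 15.9
at [436.6 -78.5  12.1] [-179.75    0.59    2.96] t 7.625 -> [ 0.0635  0.0005 -0.0026]
at [436.6 -78.5  12.1] [-179.75    0.59    2.96] t 7.625 -> [ 0.1145  0.0005 -0.0031]
```

```bash
python3 -m handwheel '[[0.008,0,-0.002,0],[0.015,0,-0.002,0],[0.022,0,-0.002,0],[0.029,0,-0.002,0],[0.036,0,-0.002,0]]';python3 -m handwheel '[[0.007,0,0,0],[0.014,0,0,0],[0.021,0,0,0],[0.027,0,0,0],[0.032,0,0,0]]'
python3 - <<'E'
from h import *
rel([500,-75.7,14]);rel([551,-73.1,14])
c=cams.get_calibration("wrist");im=cams.camera("wrist");cv2.imwrite("pics/w4.png",im[:,:,::-1]);np.save("w4.npy",c,allow_pickle=True)
E
```

```text
clock: 8.25
eef_pos: [473.0, -76.5, 13.8]
eef_rot: [-3.137, 0.01, 0.052]
wrist_force: [-1.2, 0.8, 0.8]
finger_gap: 16.1
clock: 8.88
eef_pos: [505.3, -74.9, 13.5]
eef_rot: [-3.137, 0.01, 0.052]
wrist_force: [-0.6, -0.6, 2.8]
finger_gap: 16.3
at [505.3 -74.9  13.5] [-179.75    0.59    2.96] t 8.875 -> [-0.0054  0.0005 -0.0005]
at [505.3 -74.9  13.5] [-179.75    0.59    2.96] t 8.875 -> [ 0.0457  0.0006 -0.001 ]
```

View pics/w4.png

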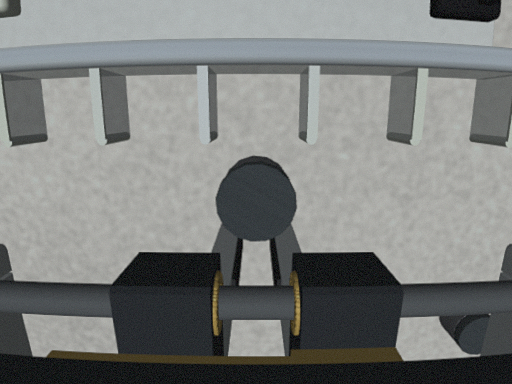

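The pot is cradled at (256,200), and the gap mouth lies between the fin edges at u≈211 and 306 (middle 258). I'll shift about 0.8 mm to the right and keep pushing.

```bash
python3 -m handwheel '[[0.006,0.0004,0,0],[0.012,0.0008,0,0],[0.018,0.0008,0,0],[0.024,0.0008,0,0],[0.029,0.0008,0,0]]';python3 -m handwheel '[[0.003,0,0,0],[0.006,0,0,0],[0.009,0,0,0],[0.011,0,0,0],[0.013,0,0,0]]'
python3 - <<'E'
from h import *
rel([551,-73.1,14])
c=cams.get_calibration("wrist");im=cams.camera("wrist");cv2.imwrite("pics/w5.png",im[:,:,::-1]);np.save("w5.npy",c,allow_pickle=True)
E
```

```text
clock: 9.55
eef_pos: [535.2, -74.2, 13.2]
eef_rot: [-3.137, 0.01, 0.052]
wrist_force: [-2.1, -0.0, 2.0]
finger_gap: 15.9
clock: 10.18
eef_pos: [548.2, -73.5, 13.1]
eef_rot: [-3.137, 0.01, 0.052]
wrist_force: [-2.1, -0.4, 1.8]
finger_gap: 16.0
at [548.2 -73.5  13.1] [-179.76    0.56    2.96] t 10.175 -> [ 0.0028 -0.0003 -0.0009]
```

```bash
python3 -m handwheel '[[0.001,0,0,0],[0.002,0,0,0],[0.0025,0,0,0]]';python3 -m handwheel '[[0.001,0,0,0],[0.0015,0,0,0]]'
```

```text
clock: 10.6
eef_pos: [549.9, -73.4, 13.0]
eef_rot: [-3.137, 0.012, 0.052]
wrist_force: [-11.9, -1.3, 9.5]
finger_gap: 16.1
clock: 10.85
eef_pos: [549.9, -73.4, 12.9]
eef_rot: [-3.137, 0.016, 0.052]
wrist_force: [-15.8, -1.9, 12.3]
finger_gap: 16.4
```

Run:
```python
from h import *
c=cams.get_calibration("wrist");im=cams.camera("wrist");np.save("w6.npy",c,allow_pickle=True);print(read_state()["wrist_force"])
cv2.imwrite("pics/w6.png",cv2.resize(im[60:270,140:380,::-1],None,fx=2.8,fy=2.8,interpolation=cv2.INTER_CUBIC))
```

```text
[-14.49667665  -1.40765754  10.65089181]
```

View pics/w6.png

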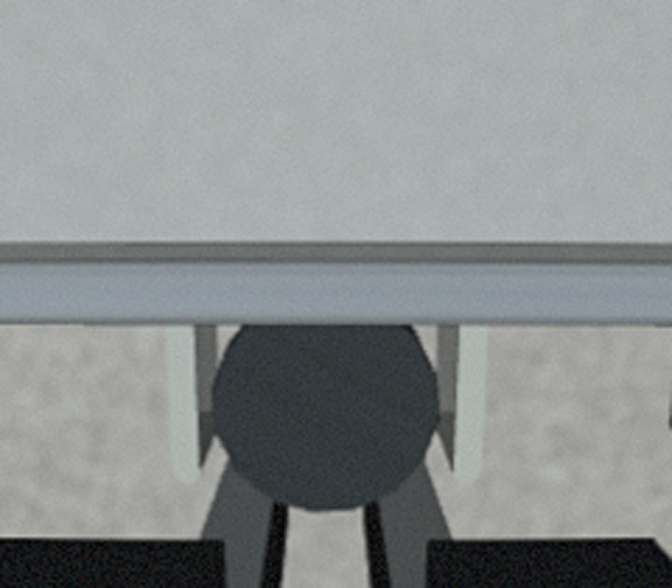

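Run:
```python
from h import *
c=np.load("w6.npy",allow_pickle=True).item()
T=lambda u,v:(140+(u+.5)/2.8-.5,60+(v+.5)/2.8-.5)
n=plane(c,T(325,510),36);a=plane(c,T(186,482),30);b=plane(c,T(468,480),30);l=plane(c,T(213,395),36);r=plane(c,T(438,395),36)
y=np.radians(2.97);e=np.array([np.cos(y),np.sin(y),0])
print(n,a,b,"proud",((a+b)/2-n)@e,"fin gap",np.linalg.norm(a-b),"pot",np.linalg.norm(l-r),"rail front edge", plane(c,T(325,323),50))
```

```text
[558.2318559 -72.8107291  36.       ] [559.75668005 -47.26876547  30.        ] [562.94824156 -98.62014154  30.        ] proud 3.10948464353984 fin gap 51.45046053748405 pot 38.37847346464599 rail front edge [594.45092001 -71.00239446  50.        ]
```

The pot is in the third gap between the fins at crop (186,480) and (468,480). Its near edge is about 3–4 mm proud of them, and the force rose to 16 N, so it is home. Next I'll back the hand straight off and rise.

```bash
python3 -m handwheel '[[-0.002,0,0,0],[-0.008,0,0,0],[-0.025,0,0,0],[-0.05,0,0,0],[-0.06,0,-0.02,0]]'; python3 -m handwheel '[[-0.01,0,-0.05,0],[-0.01,0,-0.1,0],[-0.01,0,-0.14,0],[-0.01,0,-0.14,0],[-0.01,0,-0.14,0]]'
python3 - <<'E'
from h import *
s=read_state();print(s["wrist_force"])
c=cams.get_calibration("wrist");im=cams.camera("wrist");np.save("w7.npy",c,allow_pickle=True);cv2.imwrite("pics/w7.png",im[:,:,::-1])
sc=cams.camera("side")[:,:,::-1];cv2.imwrite("pics/side7.png",sc)
a=cv2.resize(im[60:200,156:356,::-1],(560,392),interpolation=cv2.INTER_CUBIC);cr=sc[145:215,190:330]
cv2.imwrite("pics/f7.png",np.vstack([a,cv2.resize(cr,(560,200) if 0 else (416,208),interpolation=cv2.INTER_CUBIC) if 0 else cv2.copyMakeBorder(cv2.resize(cr,(416,208),interpolation=cv2.INTER_CUBIC),0,0,0,144,cv2.BORDER_CONSTANT)]))
E
```

```text
clock: 11.52
eef_pos: [488.4, -76.4, 33.1]
eef_rot: [-3.136, 0.019, 0.052]
wrist_force: [-0.4, 0.0, 0.8]
finger_gap: 16.0
clock: 12.15
eef_pos: [480.6, -77.5, 172.4]
eef_rot: [-3.136, 0.02, 0.052]
wrist_force: [0.6, 0.2, 0.1]
finger_gap: 15.8
[0.64583606 0.20586788 0.07435353]
```

View pics/f7.png

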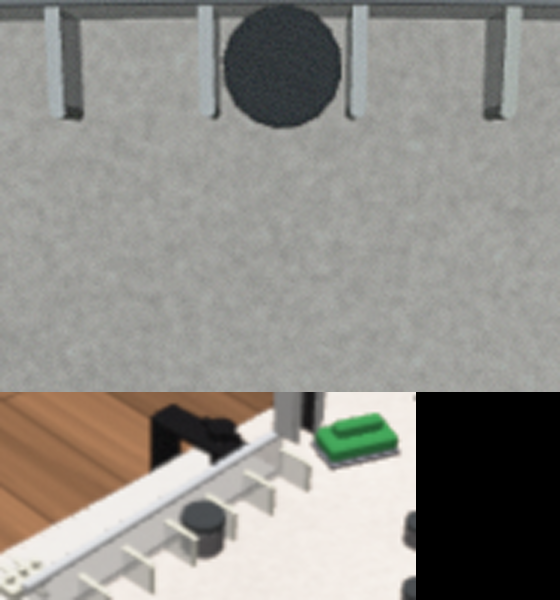

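Run:
```python
from h import *
c=np.load("w7.npy",allow_pickle=True).item();im=cv2.imread("pics/w7.png")
T=lambda u,v:(156+(u+.5)/2.8-.5,60+(v+.5)/2.8-.5)
g=im[50:112,230:284].max(2);m=(g<95).astype(np.uint8);m[:13]=0
ct=max(cv2.findContours(m,cv2.RETR_EXTERNAL,cv2.CHAIN_APPROX_NONE)[0],key=cv2.contourArea)
(u,v),r=cv2.minEnclosingCircle(ct);P=plane(c,T(281.5,66),36);print("circle",u+230,v+50,r,plane(c,(u+230,v+50),36),P)
a,b=plane(c,T(209,118),30),plane(c,T(357,118),30)
n=plane(c,T(281,128),36);y=np.radians(2.97);e=np.array([np.cos(y),np.sin(y),0]);f=(a+b)/2
print("proud",(f-n)@e,"centre to fin line",(P-f)@e,"expect 16; lateral",(P-f)[1]*np.cos(y)-(P-f)[0]*np.sin(y),"gap",np.linalg.norm(a-b))
for p in((281,3),(281,12)):print("far edge to near",(plane(c,T(*p),36)-n)@e)
```

```text
circle 255.0 82.5 23.200315475463867 [577.41918701 -70.48322089  36.        ] [576.81301402 -71.62964626  36.        ]
proud 3.455579049065069 centre to fin line 16.389831025949423 expect 16; lateral 0.4685217536066525 gap 50.00891281397021
far edge to near 39.5793884242225
far edge to near 36.78416355484032
```

```bash
python3 -c "
from cell import manip,read_state
print(manip.sign_off(),read_state()['clock'])"
```

```text
the job is handed in; nothing more can be done
the job is handed in; nothing more can be done
```

The large pot is fully home in the third gap from the clamp, the hand is clear, and the job is handed in at about 12 s.

- **Counting:** The clamp is at the station's right end, so I counted from there. I ran the closed fingertips along the rail, about 9 mm above it, over the first, second and third gaps and stopped just past the middle of the third.
- **Pushing:** I pushed the pot about 27 mm to the left to line it up. I then pushed it straight in with two slightly open fingers until the force rose to about 16 N at the wall. It stayed on the cabinet top throughout, and I backed the hand off and raised it.

**Last checks:**
- **Seating:** The last wrist picture puts the pot's middle 16.4 mm beyond the fins' front line, where 16 is expected. Its near side stands about 3.5 mm proud, where 4 is expected, which is within the camera error. It is about 0.5 mm off the gap's centre.
- **Gap:** The side view shows the pot upright in the third gap from the clamp.
- **Hand:** It is about 100 mm back and up at 172 mm, with wrist force near zero.
- **Other items:** I did not touch the cleaner, stone, tweezer or smaller pots, but I did not measure them again at the end.

No check failed. While the pot pressed on the wall, the wrist also showed about 12 N vertically, which vanished when I backed off. The scene and side cameras disagreed by 3 to 9 mm on the station, so I relied on the closer wrist views.

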